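Hang a face mill on a slanted arbor and seat it over the drive keys

TASK

Hang the face mill on the pilot of the slanted tool arbor in the blue setting fixture: slide it on along the pilot's axis, inserts outward, and turn it under a light push until the slot in its back drops over the arbor's two drive keys. Press it home on the arbor's shoulder with a steady push of about 20 N for a second, so that its back sits flush all round, and let go. Feel for the keys rather than forcing the cutter, and leave the other things on the bench where they are.

Things in the scene. Friction and masses are not known exactly. Their poses are not given: they have to be found in the camera images.
- cutter: The face mill, grey steel, 48 mm diameter all the way up, 40 mm high, about 0.4 kg. It starts standing on its back on the mat, four gold inserts up. Origin: centre of the back face; z is its axis, from back to inserts. Plain round body from z = 0 to 24 mm, above that four toothed lobes with chip gaps between. Bore 24 mm diameter from the back to z = 24 mm, then a 32 mm recess to the front.
- cutter_slot (a point): Middle of the floor of the slot in the cutter's back, on the cutter's axis, 7 mm in from the back face; same axes as cutter. The slot is straight, 10.4 mm wide and 7 mm deep, and runs right across the back along the cutter's x axis, so the cutter fits alike after half a turn about z.
- head: Tilted head of the fixture, fixed, with the steel arbor clamped in it. Origin: centre of the arbor's flat 48 mm shoulder, on which the cutter's back must seat, about 163 mm above the bench. z points out along the pilot, upward, 40 degrees from vertical and leaning to the robot's side; y is level. Behind the shoulder the arbor is 48 mm in diameter for 30 mm, then 63 mm.
- pilot_tip (a point): Centre of the pilot's end face, 22 mm out from the shoulder on its axis; same axes as head. The pilot is the arbor's bright round spigot, 22 mm in diameter, its last 3 mm tapering to 16 mm. It is rigid.
- key_tops (a point): On the pilot axis level with the keys' tops, 6 mm out from the shoulder; axes of head. Two dark drive keys stand on the shoulder, opposite each other on one line through the axis, each 8.6 mm wide, 6 mm high, reaching from the pilot to 23 mm from the axis. The arbor is clamped anew each time: the keys' line is not measured; it lies up to 0.75 rad either way, about z, from the head's y axis.
- fixture: The whole blue fixture, a base plate 180 x 150 x 16 mm bolted to the bench with two cheeks and the tilted head (about 0.2 m high overall). Origin: centre of the underside of the base; x points away from the robot, the pilot leans towards -x.
- mat: Black rubber mat 150 x 130 x 5 mm fixed on the bench, on which the cutter stands. Origin: centre of its underside.
- clamp_half: Bystander: cream half-ring clamp casting, 75 x 168 mm, 35 mm high, lying flat and loose. Origin: centre of its half ring, on the underside.
- spanner: Bystander: steel spanner 200 mm long, lying loose along its x axis.
- spray_can: Bystander: white spray can with red cap, 65 mm diameter, 192 mm high, loose. Origin: centre of its foot.
- sleeve: Bystander: red pipe sleeve, 72 mm diameter, 50 mm high, standing loose. Origin: centre of its underside.
Things that resemble listed ones, but are neither listed nor needed, are in the scene too. What is meant by the cutter is not green or purple, and is the larger of those in its own colour.

How it is judged:
By the outcome, as a careful person would: the job done as asked, in the order asked, and still so for the second after the job is handed in, with the robot touching nothing.
It also fails if it takes over 72 s, if anything falls off the work surface, if the arm or the gripper's body presses on something with over 40 N, if the wrist force passes 120 N, or if a joint passes its speed limit or range.

ROBOT

A 6-joint arm with a two-finger parallel gripper is mounted at the origin on the work surface. World frame = base frame: x ahead of the robot, y to its left, z up, the work surface at z = 0. Lengths are in mm, angles in rad, forces in N, time in s.
With the tool pointing down it reaches from about 400 to 925 mm from the base axis. Payload 12.5 kg.
Tool frame: the origin (TCP) lies at the centre of the arm's flange, where the gripper is bolted on; the fingertips stand 190 mm ahead of it and the grasp point (between the pads) lies 171 mm ahead of it; z points along the fingers, y is the line along which they close (so a half turn about z gives the same grasp; the last joint's range is limited). The gripper opens to 95 mm and grips with 3 to 60 N. Pads are 20 mm wide; open, the fingers measure 119 mm over their backs; the gripper's body (75 mm by 180 mm) begins 59 mm behind the grasp point.
Start: joints at [1.067, 0.491, 1.559, -0, 1.092, -0.106], TCP at [242.096, 576.207, 404.761] pointing down, gripper open.
Joint ranges: [-3.1, 3.1], [-0.84, 2.19], [0.05, 2.79], [-1.13, 4.28], [0.06, 2.93], [-2.69, 2.69]. Speed limits (rad/s): [2.22, 2.22, 2.79, 3.14, 3.14, 3.14].

INTERFACE

Orientations are given as [roll, pitch, yaw] about the fixed x, y, z axes, in that order (R = Rz(yaw) Ry(pitch) Rx(roll)).
In Python, from cell import env, read_camera, search_frame, cut_out gives the robot as it stands. The module is installed in compiled form; this text tells all that it offers.
- The arm moves only by the tool move_arm, never from a script. Its argument "commands" is a list of rows, each a list of 3 entries, a list of its own where there are three numbers: the shift along the world's x, y, z normalised to -1 to 1, where 1 is 0.03 m, then the turn about the world's z normalised to -1 to 1, where 1 is 0.08 rad, then the opening, from -1 (shut) to 1 (fully open), so that 0 is half open. A call has 1 to 20 rows; each row shifts and turns the commanded pose from where the row before left it; what a row does not reach is not made up. A row lasts 1/12 s, in which the tool goes at most 41.7 mm and 7.16 degrees, less where a joint would pass 70% of its speed; a pose out of reach is approached as far as the arm can. A call with a number of a shift or a turn outside -1 to 1 is refused whole. A call with a gripper value outside its range is refused whole. The fingers move at their own pace and stop on an object; the grip force is fixed at half the most. Time passes only in rows, so rows that do not move let the fingers close. It gives the time, the measured TCP pose, the force, the opening and the grip force at its end, in the units of the state.
- env.state(): the state, without advancing time (a new reading comes with each control period).
- read_camera(name): name is "side" or "top" or "wrist"; returns a dict with "image" (384x512x3 uint8, red, green, blue), "fx", "fy", "cx", "cy" (pixels), "rvec" (rotation vector, rad) and "tvec" (3), from world to camera coordinates, as OpenCV has them. Camera axes: x right, y down, z forward; pixel columns grow to the right and rows downward; lengths in mm; the calibration is good to about 2 mm. A picture is of the moment at which its call begins. There is no depth.
- env.job_done(): hands the job in; it is judged then, once.
Trained networks look in a picture, given as the dict that the camera call returned (one of the last four; its "shot" number tells which), for a name from the list of things; names that differ only in an ending like _2 or _b are one class to them, and where a whole thing is asked for, a point or a joint stands for the part that bears it (a point fixed in the world has none). Each returns a list of dicts, best first, with "confidence" (0 to 1); they miss things now and then, are a little off and sometimes report something else, mostly with a low value. They report only what shows in the picture. A call takes as long as a camera call. They do not tell look-alikes from the thing itself.
- search_frame(thing, picture): "at" ([column, row] in pixels, amid what is visible of it).
- cut_out(thing, picture): "region" (384x512 bool, what is visible of it) and "at" ([column, row] in pixels, amid what is visible of it).
The state is a dict: "t": time; "joints": joint angles; "qvel": joint speeds; "tau": joint torques, N m; "eef_pos": TCP position; "tcp_rot": TCP orientation; "ft_force": force on the tool from outside, world axes, zero at the start; "moment": the same for the moment, N m; "opening": opening from 0.0 (shut) to 1.0 (fully open); "grip_force": force on a finger pad.
Only numpy, scipy, OpenCV 4.12 (cv2) and the standard library are available. Lean on these libraries where they do the work, as an engineer would, in place of code of your own. Each camera call takes 0.05 s, during which the arm holds its last target. There are 200 camera calls.

## Working session

There is one attempt and no reset: what is moved stays moved. The work goes in short steps, Python scripts to look and compute and a tool call to move; the robot and the scene stay as the last step left them, time stands still between calls to the robot, and variables do not carry over. Pictures are saved under pics/ and viewed, at most 10 in all, crops included, and the job is handed in when it is done.

Besides the shell and the picture viewer there is one more tool, called after "Emit:" by a JSON object that holds its "fn" and its "kwargs". move_arm: Moves the arm, as the interface text tells. Its arguments: {"type":"object","properties":{"commands":{"type":"array","items":{"type":"array"}}},"required":["commands"]}

```bash
mkdir -p pics; cat > h.py <<'E'
import numpy as np, cv2
from cell import env, read_camera, search_frame, cut_out
def P(p,X):
    q,_=cv2.projectPoints(np.array(X,float).reshape(-1,3),np.array(p['rvec'],float),np.array(p['tvec'],float),np.array([[p['fx'],0,p['cx']],[0,p['fy'],p['cy']],[0,0,1.]]),None); return q.reshape(-1,2)
def ray(p,uv):
    R=cv2.Rodrigues(np.array(p['rvec'],float))[0]; t=np.array(p['tvec'],float).ravel()
    d=R.T@np.array([(uv[0]-p['cx'])/p['fx'],(uv[1]-p['cy'])/p['fy'],1]); return -R.T@t, d/np.linalg.norm(d)
def onz(p,uv,z):
    o,d=ray(p,uv); return o+d*(z-o[2])/d[2]
def tri(*pu):
    A=np.zeros((3,3));b=np.zeros(3)
    for p,uv in pu:
        o,d=ray(p,uv);M=np.eye(3)-np.outer(d,d);A+=M;b+=M@o
    return np.linalg.solve(A,b)
def save(n,im,s=1): cv2.imwrite(f'pics/{n}.png',cv2.resize(im[...,::-1],None,fx=s,fy=s,interpolation=cv2.INTER_CUBIC))
E
python3 - <<'E'
from h import *
s=read_camera('side');t=read_camera('top');w=read_camera('wrist')
for n,p in(('side',s),('top',t),('wrist',w)):
    print(n,ray(p,(256,192)),p['fx'])
    for th in('cutter','pilot_tip','head','fixture','mat','key_tops'):
        print(th,[(np.round(r['at']).tolist(),round(r['confidence'],2)) for r in search_frame(th,p)][:4])
a=np.vstack([np.hstack([s['image'],t['image']])]);save('a',a,800/1024)
save('w',w['image'],1)
print(env.state())
E
```

```text
side (array([567.78625453, 869.56334065, 833.55084304]), array([ 0.05266692, -0.77270095, -0.63258157])) 385.4768376236329
cutter [([261.0, 264.0], 0.93), ([268.0, 308.0], 0.78), ([313.0, 273.0], 0.76), ([269.0, 231.0], 0.54)]
pilot_tip [([270.0, 160.0], 0.97)]
head [([273.0, 166.0], 0.65)]
fixture [([261.0, 271.0], 0.6), ([268.0, 190.0], 0.56), ([215.0, 193.0], 0.53)]
mat [([262.0, 270.0], 0.58), ([271.0, 162.0], 0.47)]
key_tops [([271.0, 163.0], 0.62)]
top (array([ 446.15155293,   -3.01370302, 1278.66320737]), array([ 0.10889224, -0.03025867, -0.99359292])) 399.78040892235435
cutter [([138.0, 201.0], 0.67), ([178.0, 234.0], 0.57), ([185.0, 187.0], 0.45)]
pilot_tip [([289.0, 182.0], 0.55)]
head [([291.0, 184.0], 0.78), ([184.0, 191.0], 0.16)]
fixture [([287.0, 187.0], 0.84)]
mat [([183.0, 188.0], 0.63)]
key_tops [([286.0, 182.0], 0.94)]
wrist (array([169.94208873, 605.98745764, 384.88951568]), array([ 0.25434963, -0.12904434, -0.95846431])) 290.0076151011259
cutter []
pilot_tip []
head []
fixture []
mat []
key_tops []
{'t': 1.05, 'joints': array([ 1.06739556e+00,  4.90866316e-01,  1.55889751e+00,  2.05669083e-05,
        1.09176768e+00, -1.05593026e-01]), 'qvel': array([ 1.55332004e-03,  7.02631142e-04, -6.96222470e-05, -7.73431237e-04,
       -6.61702661e-04,  1.28304966e-03]), 'tau': array([ 4.02929381e-04, -6.12472057e+01, -2.58430141e+01,  6.92702760e-02,
        4.44792781e-02, -5.05742980e-05]), 'eef_pos': array([242.09188445, 576.19612653, 404.78273545]), 'tcp_rot': array([ 3.14152993e+00, -1.17064792e-05,  2.74377543e+00]), 'ft_force': array([-0.39488183, -0.03060491,  0.05648239]), 'moment': array([-0.0447168 ,  0.03574346,  0.01617157]), 'grip_force': 0.0, 'opening': 0.9996225340735296}
```

```bash
ls .
```

```text
h.py
pics
```

View pics/a.png

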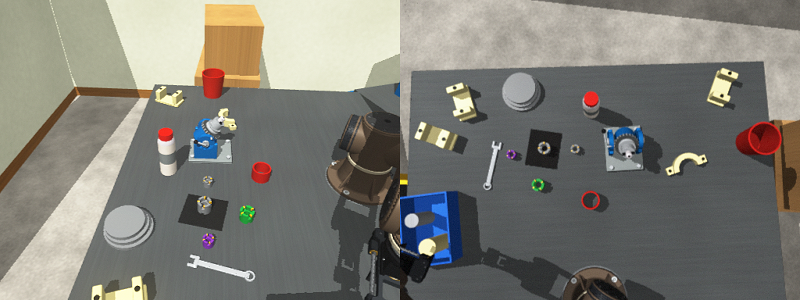

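```bash
python3 - <<'E'
from h import *
s=read_camera('side');t=read_camera('top')
def g(th,p,near):
    r=[np.array(q['at']) for q in search_frame(th,p)]; return min(r,key=lambda a:np.linalg.norm(a-near)) if r else np.array(near,float)
c=tri((s,g('cutter',s,(261,264))),(t,g('cutter',t,(185,187))));print('cutter',c)
for k,a,b in(('pilot_tip',(270,160),(289,182)),('key_tops',(271,163),(286,182))):
    print(k,tri((s,g(k,s,a)),(t,g(k,t,b))))
print('fixture top view at z16',onz(t,(287,187),16))
print('mat',onz(t,g('mat',t,(183,188)),5))
def crop(im,c,r=40,k=390): 
    x,y=c; return cv2.resize(im[y-r:y+r,x-r:x+r],(k,k),interpolation=cv2.INTER_CUBIC)
a=np.hstack([crop(s['image'],(265,165),45,400),crop(t['image'],(287,187),35,400)])
save('f',a)
a=np.hstack([crop(s['image'],(261,264),25,400),crop(t['image'],(185,187),25,400)])
save('c',a)
E
```

```text
cutter [600.90672525 177.37756709  27.9347511 ]
pilot_tip [ 590.96519504 -123.79059872  150.12773178]
key_tops [ 594.55426665 -135.3519587   130.97422231]
fixture top view at z16 [ 597.47338394 -140.61057735   16.        ]
mat [605.5904265  192.21568376   5.        ]
```

View pics/f.png

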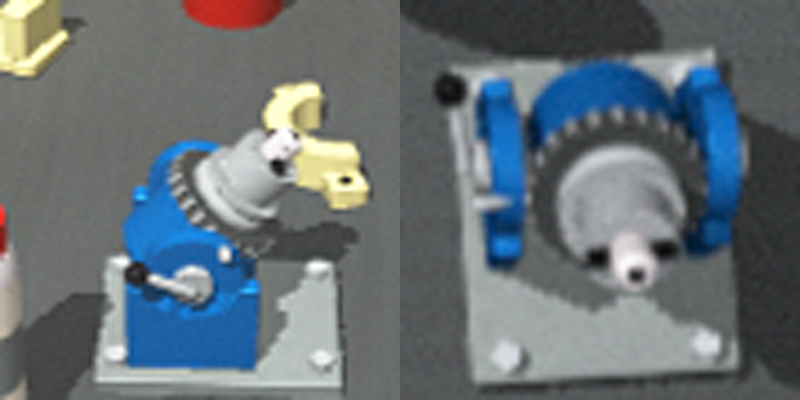

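View pics/c.png

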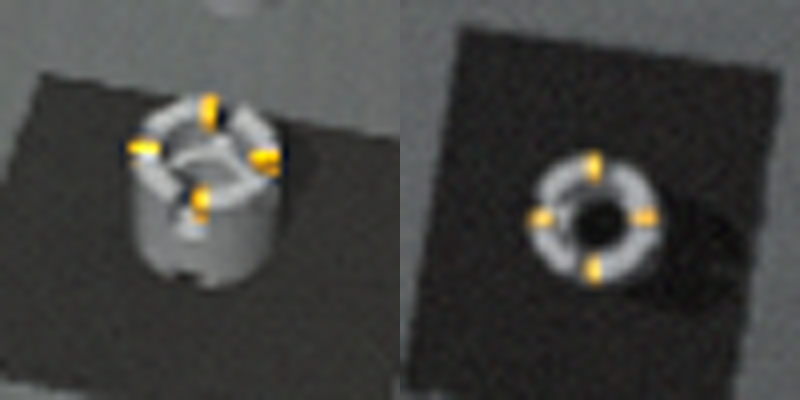

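```bash
python3 - <<'E'
from h import *
s=read_camera('side');t=read_camera('top')
c=onz(t,(184.25,189.25),45);print('cutter',c)
for u,v in((595,167),(595,270),(541,218),(645,218)):
    d=onz(t,(160+(u-400)/8,162+v/8),45)-c; print('ins',np.degrees(np.arctan2(d[1],d[0])),np.linalg.norm(d))
for uv in((259.1,273.75),(258.5,273)):
  q=onz(s,uv,8.5)-c;print('slot',q,np.degrees(np.arctan2(q[1],q[0])))
# side view check center via inserts
for u,v in((210,112),(143,147),(265,158),(200,200)):
    d=onz(s,(236+u/8,239+v/8),45); print('ins side',d, np.degrees(np.arctan2(*(d-c)[1::-1])))
T=lambda u,v:(252+(u-400)/5.714,152+v/5.714)
for uv in((475,382),(738,370),(715,48),(450,62)): print('base',onz(t,T(*uv),16))
S=lambda u,v:(220+u/4.444,120+v/4.444)
print('tip',tri((s,S(287,132)),(t,T(635,271))))
print('keys z170',[onz(t,T(*k),169) for k in((597,258),(662,248))])
E
```

```text
cutter [596.85431236 181.94096271  45.        ]
ins -1.9136553516762616 19.978573721590696
ins -179.70450386130045 20.309762340029415
ins 88.2240337907935 20.58274872356204
ins -91.77596620920654 19.806169062503525
slot [  7.01956325  25.07014921 -36.5       ] 74.35791996361895
slot [  8.79006986  22.65650417 -36.5       ] 68.7951838321497
ins side [598.26698267 165.48492357  45.        ] -85.0934672237727
ins side [619.72618194 182.47377359  45.        ] 1.334490565424599
ins side [578.80637201 184.48584731  45.        ] 171.97381385020657
ins side [599.34539799 203.91591229  45.        ] 83.53254562274428
base [498.48429945 -67.33650312  16.        ]
base [ 500.59393206 -212.75896216   16.        ]
base [ 681.325063   -208.78142694   16.        ]
base [677.96750377 -59.87388201  16.        ]
tip [ 545.48297278 -138.16227069  182.21763339]
keys z170 [array([ 550.68387665, -121.26204957,  169.        ]), array([ 554.60130003, -153.19348751,  169.        ])]
```

Emit:
{"fn": "move_arm", "kwargs": {"commands": [[[0.69, -0.488, 0], -0.978, 1], [[0.69, -0.488, 0], -0.978, 1], [[0.69, -0.488, 0], -0.978, 1], [[0.69, -0.488, 0], -0.978, 1], [[0.69, -0.488, 0], -0.978, 1], [[0.69, -0.488, 0], -0.978, 1], [[0.69, -0.488, 0], -0.978, 1], [[0.69, -0.488, 0], -0.978, 1], [[0.69, -0.488, 0], -0.978, 1], [[0.69, -0.488, 0], -0.978, 1], [[0.69, -0.488, -0.574], -0.978, 1], [[0.69, -0.488, -0.574], -0.978, 1], [[0.69, -0.488, -0.574], -0.978, 1], [[0.69, -0.488, -0.574], -0.978, 1], [[0.69, -0.488, -0.574], -0.978, 1], [[0.69, -0.488, -0.574], -0.978, 1], [[0.69, -0.488, -0.574], -0.978, 1], [[0.69, -0.488, -0.574], -0.978, 1], [[0.69, -0.488, -0.574], -0.978, 1], [[0, 0, 0], 0, 1]]}}

```text
t: 3.27
eef_pos: [637.9, 295.0, 246.0]
tcp_rot: [-3.139, 0.002, 1.25]
ft_force: [-0.5, 0.1, -0.9]
opening: 1.0
grip_force: 0.0
```

```bash
python3 - <<'E'
from h import *
w=read_camera('wrist')
print([(np.round(r['at']).tolist(),round(r['confidence'],2)) for r in search_frame('cutter',w)])
print(P(w,[[597,182,45],[597,182,5]]),ray(w,(256,192)))
save('w2',w['image'],1.5); np.save('w2.npy',w,allow_pickle=True)
E
```

```text
[([258.0, 317.0], 0.96), ([175.0, 206.0], 0.91), ([264.0, 303.0], 0.37)]
[[257.57561668 365.9533061 ]
 [258.24850086 328.66733515]] (array([663.24475481, 369.04520041, 226.48235305]), array([-0.11124327, -0.26542008, -0.95769364]))
```

View pics/w2.png

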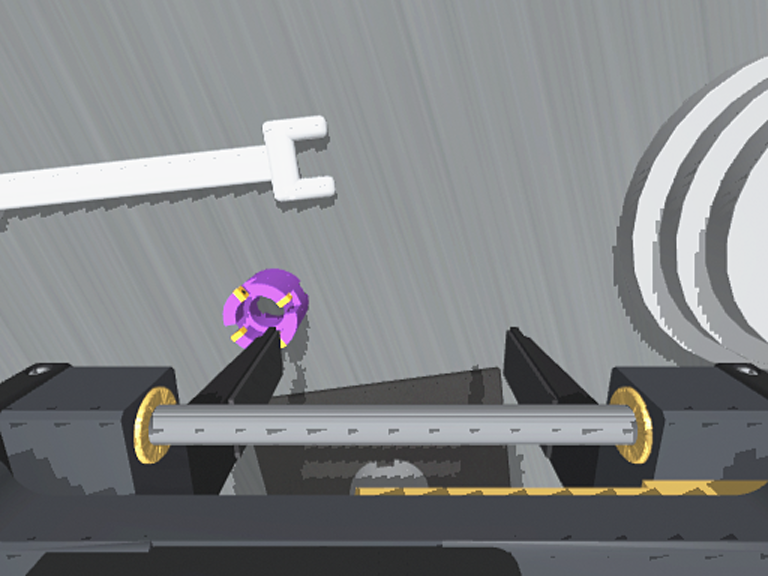

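Emit:
{"fn": "move_arm", "kwargs": {"commands": [[[-0.122, -0.452, 0.33], 0.98, 1], [[-0.122, -0.452, 0.33], 0.98, 1], [[-0.122, -0.452, 0.33], 0.98, 1], [[-0.122, -0.452, 0.33], 0.98, 1], [[-0.122, -0.452, 0.33], 0.98, 1], [[-0.122, -0.452, 0.33], 0.98, 1], [[-0.122, -0.452, 0.33], 0.98, 1], [[-0.122, -0.452, 0.33], 0.98, 1], [[-0.122, -0.452, 0.33], 0.98, 1], [[-0.122, -0.452, 0.33], 0.98, 1], [[-0.122, -0.452, -0.33], 0.98, 1], [[-0.122, -0.452, -0.33], 0.98, 1], [[-0.122, -0.452, -0.33], 0.98, 1], [[-0.122, -0.452, -0.33], 0.98, 1], [[-0.122, -0.452, -0.33], 0.98, 1], [[-0.122, -0.452, -0.33], 0.98, 1], [[-0.122, -0.452, -0.33], 0.98, 1], [[-0.122, -0.452, -0.33], 0.98, 1], [[-0.122, -0.452, -0.33], 0.98, 1], [[-0.122, -0.452, -0.33], 0.98, 1]]}}

```text
t: 5.03
eef_pos: [561.6, 27.4, 250.6]
tcp_rot: [3.141, 0.002, 2.832]
ft_force: [0.8, -0.3, -0.3]
opening: 1.005
grip_force: 0.0
```

```bash
python3 - <<'E'
from h import *
w=read_camera('wrist')
q=P(w,[[597,182,45],[597,182,5]]);print(q)
x,y=np.clip(q.mean(0).astype(int),[70,60],[442,324]);r=50;print(x,y)
im=w['image'][y-r:y+r,x-70:x+70]; save('w3',im,5.5); np.save('w3.npy',w,allow_pickle=True)
E
```

```text
[[495.05582444 204.53008054]
 [456.921007   188.36910323]]
442 196
```

View pics/w3.png

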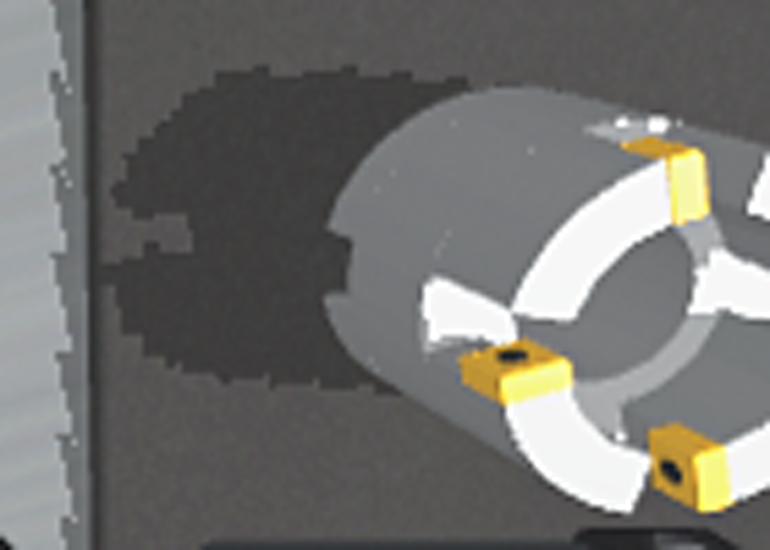

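```bash
python3 - <<'E'
from h import *
from scipy.optimize import least_squares
w=np.load('w3.npy',allow_pickle=True).item()
C=lambda u,v:(372+u/5.5,146+v/5.5)
pts=np.array([onz(w,C(*p),5)[:2] for p in((330,233),(327,295),(345,205),(375,162),(405,130),(340,330),(362,360))])
f=least_squares(lambda c:np.linalg.norm(pts-c,axis=1)-24,[597,182]);c=f.x
print('centre',c,f.fun)
for k in(0,1):
    d=pts[k]-c;print(np.degrees(np.arctan2(d[1],d[0])))
m=pts[:2].mean(0);d=m-c;print('slot',d,np.degrees(np.arctan2(d[1],d[0])),np.linalg.norm(pts[0]-pts[1]))
e=pts[0]-pts[1];print('perp',np.degrees(np.arctan2(e[1],e[0]))-90)
E
```

```text
centre [600.64714455 185.12015744] [ 0.44167276  0.23196839 -0.19466415 -0.38538788  0.11043495 -0.08980032
 -0.22455953]
-113.73452435952767
-90.78600320868145
slot [ -5.08508593 -23.30204497] -102.31037085916833 9.68471602925574
perp 78.95566507461766
```

Emit:
{"fn": "move_arm", "kwargs": {"commands": [[[0.05, -0.2, 1], 0, 1], [[0.05, -0.2, 1], 0, 1], [[0.05, -0.2, 1], 0, 1], [[0.05, -0.2, 1], 0, 1], [[0.05, -0.2, 1], 0, 1], [[0.05, -0.94, 0], 0, 1], [[0.05, -0.94, 0], 0, 1], [[0.05, -0.94, 0], 0, 1], [[0.05, -0.94, 0], 0, 1], [[0.05, -0.94, 0], 0, 1], [[0, 0, 0], 0, 1]]}}

```text
t: 6.0
eef_pos: [577.1, -146.6, 400.9]
tcp_rot: [-3.141, 0.002, 2.824]
ft_force: [-0.2, 0.7, -0.5]
opening: 1.002
grip_force: 0.0
```

```bash
python3 - <<'E'
from h import *
w=read_camera('wrist')
q=P(w,[[545,-138,180],[560,-138,163]]);print(q)
x,y=np.clip(q.mean(0).astype(int),[70,52],[442,324]);r=52;print(x-70,y-r)
im=w['image'][y-r:y+r,x-70:x+70]; save('w4',im,5.5); np.save('w4.npy',w,allow_pickle=True)
for k in('pilot_tip','key_tops','head'):print(k,[(np.round(r['at'],1).tolist(),round(r['confidence'],2)) for r in search_frame(k,w)])
E
```

```text
[[259.90938976 171.17774373]
 [266.10299808 184.29052564]]
193 125
pilot_tip [([280.2, 208.5], 0.65), ([509.9, 107.0], 0.59)]
key_tops [([277.1, 205.8], 0.6)]
head [([280.5, 205.6], 0.87)]
```

View pics/w4.png

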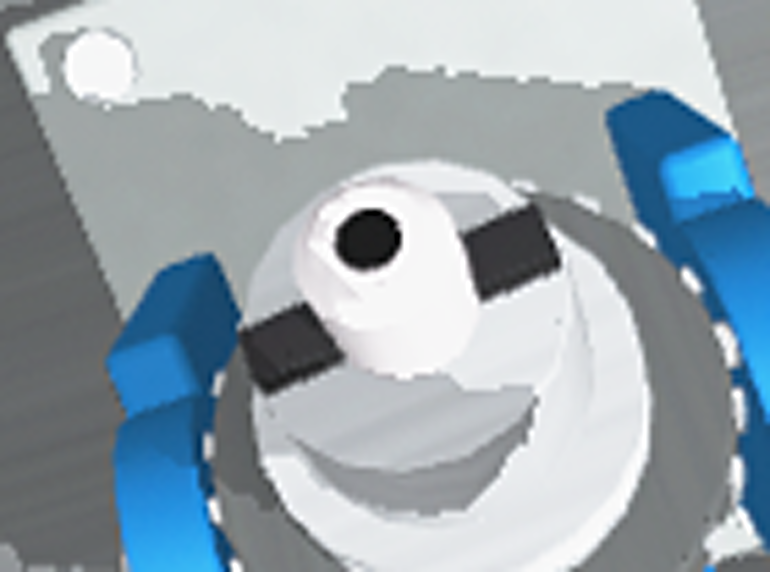

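```bash
cat > fit.py <<'E'
from h import *
from scipy.optimize import least_squares
w=np.load('w4.npy',allow_pickle=True).item()
C=lambda p:np.array((193+p[0]/5.5,125+p[1]/5.5))
for a,b in(((5,40),(125,320)),((695,0),(735,135))):
    d=onz(w,C(b),16)-onz(w,C(a),16);print('base yaw',np.arctan2(d[1],d[0]))
s,c=np.sin(np.radians(40)),np.cos(np.radians(40))
def R(psi): 
    return cv2.Rodrigues(np.array([0,0,psi]))[0]@np.array([[c,0,-s],[0,1,0],[s,0,c]])
obs=np.array([C(p) for p in((369,240),(538,203),(560,268),(238,333),(268,393))])
rim=np.array([C(p) for p in((430,159),(252,262),(350,180))])
def model(v):
    x,y,z,th,psi=v
    H=R(psi); k=np.array([-np.sin(th),np.cos(th),0]); n=np.array([np.cos(th),np.sin(th),0]) # n ~ +x side
    L=[[0,0,22],*(sg*23*k+o*4.3*n+[0,0,h] for sg,o,h in((1,-1,6),(1,1,0),(-1,-1,6),(-1,1,0)))]
    a=np.linspace(0,2*np.pi,180); cir=np.c_[24*np.cos(a),24*np.sin(a),0*a]
    f=lambda Q:P(w,np.array(Q)@H.T+[x,y,z])
    return f(L),f(cir)
def res(v):
    m,ci=model(v)
    return np.r_[(m-obs).ravel(),[np.min(np.linalg.norm(ci-r,axis=1)) for r in rim],(v[2]-163)/1.0,(v[4]-.025)/.015]
r=least_squares(res,[560,-138,163,.13,.025]);print(r.x.round(3),r.fun.round(1))
E
python3 fit.py
```

```text
base yaw 0.03517209372374604
base yaw 0.025690715825167243
[ 5.57791e+02 -1.37011e+02  1.62608e+02  7.90000e-02  2.50000e-02] [ 0.1  0.3 -0.2 -0.4  1.   0.3 -0.7 -0.3 -0.6  1.   0.   0.8  1.1 -0.4
  0. ]
```

```bash
python3 - <<'E'
from h import *
t=read_camera('top')
a,b=onz(t,(167.5,165.75),5),onz(t,(207.5,171),5);print(a,b,np.arctan2(*(a-b)[:2])) 
print('disc',onz(t,(155,117),20),onz(t,(155,141),20),onz(t,(179,117),20));print('can',onz(t,(243,132),190))
s=env.state();print(s['eef_pos'],s['tcp_rot'],s['joints'])
E
```

```text
[679.8234046 240.9322329   5.       ] [658.66744532 112.18616564   5.        ] 0.16286763583761504
disc [838.23784162 277.00676467  20.        ] [758.94607566 277.46241191  20.        ] [835.83406977 199.3893298   20.        ]
can [734.71390149  -5.67587233 190.        ]
[ 577.0859177  -142.64399924  400.34095863] [3.14135516e+00 4.87624801e-04 2.82664991e+00] [-3.53444448e-01  4.51727454e-01  1.64179474e+00  2.95634572e-04
  1.04759236e+00 -1.60944574e+00]
```

Emit:
{"fn": "move_arm", "kwargs": {"commands": [[[0.061, 0.906, 0], 0.032, 1], [[0.061, 0.906, 0], 0.032, 1], [[0.061, 0.906, 0], 0.032, 1], [[0.061, 0.906, 0], 0.032, 1], [[0.061, 0.906, 0], 0.032, 1], [[0.061, 0.906, 0], 0.032, 1], [[0.061, 0.906, -0.6], 0.032, 1], [[0.061, 0.906, -0.7], 0.032, 1], [[0.061, 0.906, -0.7], 0.032, 1], [[0.061, 0.906, -0.7], 0.032, 1], [[0.061, 0.906, -0.7], 0.032, 1], [[0.061, 0.906, -0.7], 0.032, 1], [[0, 0, -0.4], 0, 1], [[0, 0, 0], 0, 1], [[0, 0, 0], 0, 1]]}}

```text
t: 7.5
eef_pos: [598.8, 182.6, 264.8]
tcp_rot: [-3.141, -0.001, 2.857]
ft_force: [0.5, 0.2, 1.0]
opening: 0.999
grip_force: 0.0
```

Emit:
{"fn": "move_arm", "kwargs": {"commands": [[[0, 0, -0.7], 0, 1], [[0, 0, -0.7], 0, 1], [[0, 0, -0.5], 0, 1], [[0, 0, -0.19], 0, 1], [[0, 0, 0], 0, 1], [[0, 0, 0], 0, 0], [[0, 0, 0], 0, -1], [[0, 0, 0], 0, -1], [[0, 0, 0], 0, -1], [[0, 0, 0], 0, -1], [[0, 0, 0], 0, -1], [[0, 0, 0], 0, -1]]}}

```text
t: 8.5
eef_pos: [599.1, 182.1, 202.2]
tcp_rot: [3.141, 0.0, 2.856]
ft_force: [-0.1, 0.3, 0.2]
opening: 0.566
grip_force: 0.0
```

Emit:
{"fn": "move_arm", "kwargs": {"commands": [[[0, 0, 0], 0, -1], [[0, 0, 0], 0, -1], [[0, 0, 0], 0, -1], [[0, 0, 0], 0, -1]]}}

```text
t: 8.83
eef_pos: [599.2, 182.2, 202.2]
tcp_rot: [3.141, 0.0, 2.856]
ft_force: [-0.6, 2.3, 1.4]
opening: 0.503
grip_force: 30.0
```

Emit:
{"fn": "move_arm", "kwargs": {"commands": [[[0, 0, 0.7], 0, -1], [[0, 0, 0.7], 0, -1], [[0, 0, 0.7], 0, -1], [[0.715, -0.157, 0], 0.305, -1], [[0.715, -0.157, 0], 0.305, -1], [[0.715, -0.157, 0], 0.305, -1], [[0.715, -0.157, 0], 0.305, -1], [[0.715, -0.157, 0], 0.305, -1], [[0, 0, -0.6], 0, -1], [[0, 0, -0.6], 0, -1], [[0, 0, -0.6], 0, -1], [[0, 0, -0.44], 0, -1], [[0, 0, 0], 0, -1], [[0, 0, 0], 0, -1]]}}

```text
t: 10.0
eef_pos: [706.2, 158.3, 196.9]
tcp_rot: [-3.141, -0.002, 2.978]
ft_force: [0.1, -0.3, -4.6]
opening: 0.496
grip_force: 30.0
```

Emit:
{"fn": "move_arm", "kwargs": {"commands": [[[-0.099, 0.016, 0.033], 0, -1], [[-0.099, 0.016, 0], 0, -1], [[-0.099, 0.016, 0], 0, -1], [[-0.099, 0.016, 0], 0, -1], [[0, 0, 0], 0, -1], [[0, 0, 0], 0, -1]]}}

```text
t: 10.5
eef_pos: [694.3, 160.5, 199.2]
tcp_rot: [3.141, 0.0, 2.978]
ft_force: [-2.1, 0.9, -2.8]
opening: 0.498
grip_force: 30.0
```

Emit:
{"fn": "move_arm", "kwargs": {"commands": [[[-0.066, 0.011, 0], 0, -1], [[0, 0, 0], 0, -1]]}}

```text
t: 10.67
eef_pos: [692.6, 160.7, 199.3]
tcp_rot: [3.141, 0.001, 2.978]
ft_force: [0.4, 0.0, -2.1]
opening: 0.496
grip_force: 30.0
```

Emit:
{"fn": "move_arm", "kwargs": {"commands": [[[-0.066, 0.011, 0], 0, -1], [[0, 0, 0], 0, -1]]}}

```text
t: 10.83
eef_pos: [690.6, 161.0, 199.3]
tcp_rot: [3.141, 0.001, 2.978]
ft_force: [1.1, 0.3, -1.0]
opening: 0.496
grip_force: 30.0
```

Emit:
{"fn": "move_arm", "kwargs": {"commands": [[[-0.05, 0.008, -0.04], 0, -1], [[0, 0, 0], 0, -1]]}}

```text
t: 11.0
eef_pos: [689.7, 161.1, 198.9]
tcp_rot: [3.141, 0.004, 2.978]
ft_force: [5.0, -1.2, 4.9]
opening: 0.5
grip_force: 30.0
```

Emit:
{"fn": "move_arm", "kwargs": {"commands": [[[-0.066, 0.011, 0], 0, -1], [[0, 0, 0], 0, -1]]}}

```text
t: 11.17
eef_pos: [687.8, 161.5, 199.0]
tcp_rot: [3.141, 0.004, 2.978]
ft_force: [4.6, -0.7, 5.3]
opening: 0.5
grip_force: 30.0
```

Emit:
{"fn": "move_arm", "kwargs": {"commands": [[[-0.033, 0.005, 0], 0, -1], [[0, 0, 0], 0, -1]]}}

```text
t: 11.33
eef_pos: [686.8, 161.7, 199.0]
tcp_rot: [3.14, 0.004, 2.978]
ft_force: [6.1, -1.3, 5.4]
opening: 0.5
grip_force: 30.0
```

Emit:
{"fn": "move_arm", "kwargs": {"commands": [[[-0.023, 0.004, 0.09], 0, -1], [[0, 0, 0], 0, -1], [[-0.076, 0.012, 0.047], 0, -1], [[-0.079, 0.013, 0.047], 0, -1], [[0, 0, 0], 0, -1]]}}

```text
t: 11.75
eef_pos: [680.1, 162.8, 203.0]
tcp_rot: [-3.141, -0.001, 2.978]
ft_force: [0.1, 0.3, -4.7]
opening: 0.497
grip_force: 30.0
```

```bash
python3 - <<'E'
from h import *
s=read_camera('side')
q=P(s,[[680,163,32]])[0].astype(int);print(q)
r=30;im=s['image'][q[1]-r:q[1]+r,q[0]-40:q[0]+40];save('s5',im,9)
E
```

```text
[232 253]
```

View pics/s5.png

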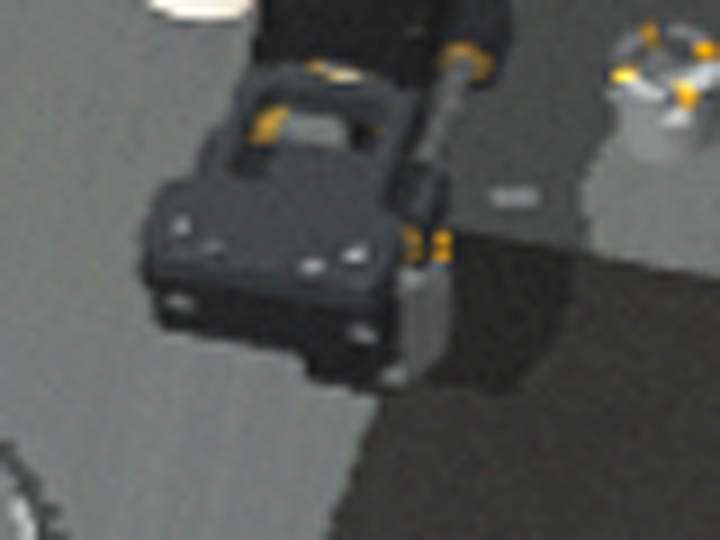

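Emit:
{"fn": "move_arm", "kwargs": {"commands": [[[0, 0, 0.92], 0, -1], [[0, 0, 0.92], 0, -1], [[0, 0, 0.92], 0, -1], [[0, 0, 0.92], 0, -1], [[0, 0, 0.92], 0, -1], [[0, 0, 0.92], 0, -1], [[0, 0, 0.92], 0, -1], [[-0.37, -0.834, 0], 0.198, -1], [[-0.37, -0.834, 0], 0.198, -1], [[-0.37, -0.834, 0], 0.198, -1], [[-0.37, -0.834, 0], 0.198, -1], [[-0.37, -0.834, 0], 0.198, -1], [[-0.37, -0.834, 0], 0.198, -1], [[-0.37, -0.834, 0], 0.198, -1], [[-0.37, -0.834, 0], 0.198, -1], [[-0.37, -0.834, 0], 0.198, -1], [[-0.37, -0.834, 0], 0.198, -1], [[-0.37, -0.834, 0], 0.198, -1], [[-0.37, -0.834, 0], 0.198, -1], [[0, 0, 0], 0, -1]]}}

```text
t: 13.47
eef_pos: [546.0, -140.8, 396.4]
tcp_rot: [-3.141, -0.001, -3.117]
ft_force: [0.4, 0.4, -4.8]
opening: 0.497
grip_force: 30.0
```

```bash
python3 - <<'E'
from h import *
s=read_camera('side');t=read_camera('top');st=env.state();print(st['eef_pos'],st['tcp_rot'],st['ft_force'],st['moment'])
g=st['eef_pos']-[0,0,171]
q=P(s,[g])[0].astype(int);k=P(t,[g])[0].astype(int);print(q,k)
a=cv2.resize(s['image'][q[1]-32:q[1]+38,q[0]-35:q[0]+35],(520,520),interpolation=cv2.INTER_CUBIC)
save('s6',a)
E
```

```text
[ 547.18367085 -138.31916574  396.43764274] [ 3.14133166e+00 -1.51134475e-05 -3.11723048e+00] [-0.31530403  0.01374407 -4.58641558] [-0.00024438 -0.03526024 -0.00053691]
[285 137] [295 196]
```

View pics/s6.png

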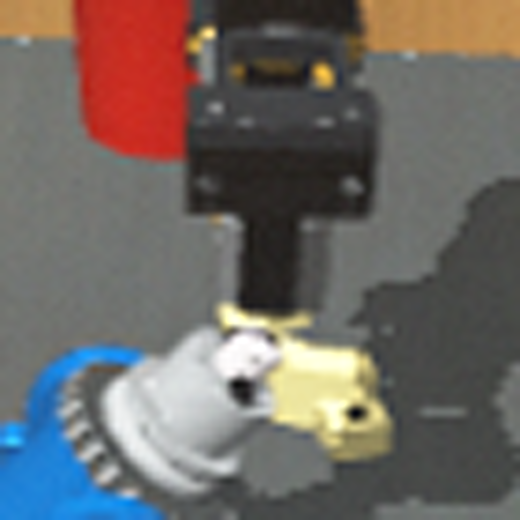

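Emit:
{"fn": "move_arm", "kwargs": {"commands": [[[0, 0, -0.2], 0, -1], [[0, 0, -0.2], 0, -1], [[0, 0, -0.15], 0, -1], [[0, 0, 0], 0, -1], [[0, 0, 0], 0, -1]]}}

```text
t: 13.98
eef_pos: [547.8, -137.1, 379.3]
tcp_rot: [3.141, -0.001, -3.114]
ft_force: [0.0, 0.3, -4.6]
opening: 0.498
grip_force: 30.0
```

Emit:
{"fn": "move_arm", "kwargs": {"commands": [[[0, 0, -0.08], 0, -1], [[0, 0, 0], 0, -1]]}}

```text
t: 14.15
eef_pos: [547.6, -137.4, 377.2]
tcp_rot: [3.141, -0.0, -3.115]
ft_force: [-1.1, 1.1, -4.6]
opening: 0.499
grip_force: 30.0
```

Emit:
{"fn": "move_arm", "kwargs": {"commands": [[[0, 0, -0.07], 0, -1], [[0, 0, 0], 0, -1]]}}

```text
t: 14.32
eef_pos: [547.5, -137.6, 375.2]
tcp_rot: [3.141, -0.0, -3.115]
ft_force: [0.3, 0.0, -3.3]
opening: 0.5
grip_force: 30.0
```

Emit:
{"fn": "move_arm", "kwargs": {"commands": [[[-0.06, 0, -0.028], 0, -1], [[-0.06, 0, -0.028], 0, -1], [[0, 0, 0], 0, -1]]}}

```text
t: 14.57
eef_pos: [544.4, -137.7, 374.3]
tcp_rot: [-3.141, 0.004, -3.116]
ft_force: [5.8, 0.7, -3.9]
opening: 0.498
grip_force: 30.0
```

Emit:
{"fn": "move_arm", "kwargs": {"commands": [[[-0.06, 0, -0.032], 0, -1], [[0, 0, 0], 0, -1]]}}

```text
t: 14.73
eef_pos: [543.0, -137.6, 373.8]
tcp_rot: [-3.141, 0.006, -3.116]
ft_force: [8.9, 2.2, -1.9]
opening: 0.497
grip_force: 30.0
```

Emit:
{"fn": "move_arm", "kwargs": {"commands": [[[-0.06, 0, -0.035], 0, -1], [[0, 0, 0], 0, -1]]}}

```text
t: 14.9
eef_pos: [541.3, -137.7, 372.9]
tcp_rot: [-3.14, 0.007, -3.116]
ft_force: [10.7, 2.3, -0.8]
opening: 0.497
grip_force: 30.0
```

Emit:
{"fn": "move_arm", "kwargs": {"commands": [[[-0.06, 0, -0.04], 0, -1], [[0, 0, 0], 0, -1]]}}

```text
t: 15.07
eef_pos: [539.5, -137.7, 371.8]
tcp_rot: [-3.14, 0.007, -3.116]
ft_force: [9.6, 1.9, 0.3]
opening: 0.5
grip_force: 30.0
```

Emit:
{"fn": "move_arm", "kwargs": {"commands": [[[-0.055, 0, -0.055], 0, -1], [[0, 0, 0], 0, -1]]}}

```text
t: 15.23
eef_pos: [537.8, -137.7, 370.2]
tcp_rot: [-3.14, 0.007, -3.116]
ft_force: [9.3, 2.0, 0.5]
opening: 0.498
grip_force: 30.0
```

Emit:
{"fn": "move_arm", "kwargs": {"commands": [[[-0.055, 0, -0.06], 0, -1], [[0, 0, 0], 0, -1]]}}

```text
t: 15.4
eef_pos: [536.1, -137.7, 368.4]
tcp_rot: [-3.14, 0.007, -3.116]
ft_force: [9.1, 1.5, 2.0]
opening: 0.498
grip_force: 30.0
```

```bash
python3 - <<'E'
from h import *
s=read_camera('side');t=read_camera('top');st=env.state();print(st['eef_pos'],st['ft_force'],st['moment'])
g=st['eef_pos']-[0,0,171]
q=P(s,[g])[0].astype(int);k=P(t,[g])[0].astype(int)
C=lambda im,q,r:cv2.resize(im[q[1]-r:q[1]+r,q[0]-r:q[0]+r],(400,400),interpolation=cv2.INTER_CUBIC)
save('s7',np.hstack([C(s['image'],q,25),C(t['image'],k,25)]))
E
```

```text
[ 536.16786617 -137.65701447  368.47379269] [7.91708123 1.62484275 1.43107501] [ 0.42648483 -1.57257568 -0.04404772]
```

View pics/s7.png

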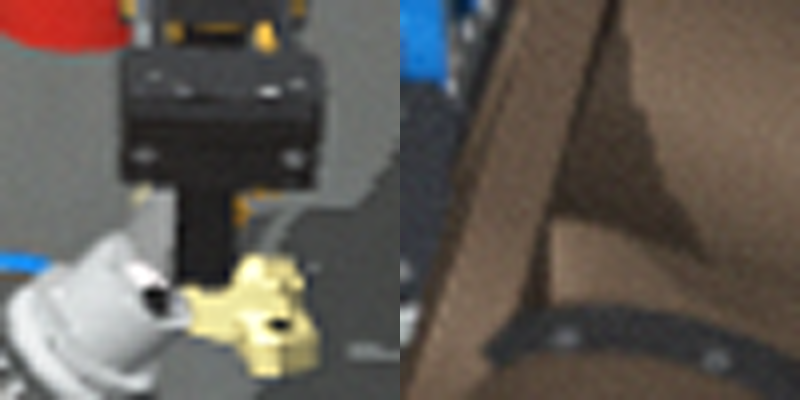

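Emit:
{"fn": "move_arm", "kwargs": {"commands": [[[-0.045, 0, -0.07], 0, -1], [[0, 0, 0], 0, -1]]}}

```text
t: 15.67
eef_pos: [534.7, -137.7, 366.3]
tcp_rot: [-3.14, 0.006, -3.116]
ft_force: [7.0, 1.6, 1.9]
opening: 0.496
grip_force: 30.0
```

Emit:
{"fn": "move_arm", "kwargs": {"commands": [[[-0.04, 0, -0.07], 0, -1], [[0, 0, 0], 0, -1]]}}

```text
t: 15.83
eef_pos: [533.5, -137.6, 364.3]
tcp_rot: [-3.14, 0.006, -3.116]
ft_force: [7.5, 1.9, 2.9]
opening: 0.496
grip_force: 30.0
```

Emit:
{"fn": "move_arm", "kwargs": {"commands": [[[-0.03, 0, -0.07], 0, -1], [[0, 0, 0], 0, -1]]}}

```text
t: 16.0
eef_pos: [532.6, -137.6, 362.3]
tcp_rot: [-3.14, 0.006, -3.116]
ft_force: [6.7, 2.3, 4.4]
opening: 0.499
grip_force: 30.0
```

Emit:
{"fn": "move_arm", "kwargs": {"commands": [[[0.043, 0.01, -0.051], 0, -1], [[0, 0, 0], 0, -1]]}}

```text
t: 16.17
eef_pos: [533.9, -137.3, 360.8]
tcp_rot: [-3.14, 0.006, -3.115]
ft_force: [4.9, 2.6, 6.3]
opening: 0.498
grip_force: 30.0
```

Emit:
{"fn": "move_arm", "kwargs": {"commands": [[[0.043, 0.01, -0.051], 0, -1], [[0, 0, 0], 0, -1]]}}

```text
t: 16.33
eef_pos: [535.3, -137.1, 359.3]
tcp_rot: [-3.14, 0.006, -3.115]
ft_force: [6.5, 2.7, 4.1]
opening: 0.496
grip_force: 30.0
```

Emit:
{"fn": "move_arm", "kwargs": {"commands": [[[0.068, 0, -0.03], 0, -1], [[0, 0, 0], 0, -1]]}}

```text
t: 16.5
eef_pos: [537.1, -137.1, 357.8]
tcp_rot: [-3.141, 0.004, -3.115]
ft_force: [5.9, 1.7, 6.0]
opening: 0.498
grip_force: 30.0
```

Emit:
{"fn": "move_arm", "kwargs": {"commands": [[[0.035, 0, -0.042], 0, -1], [[0, 0, 0], 0, -1]]}}

```text
t: 16.67
eef_pos: [538.1, -137.1, 356.6]
tcp_rot: [-3.141, 0.004, -3.115]
ft_force: [5.0, 2.0, 6.3]
opening: 0.497
grip_force: 30.0
```

Emit:
{"fn": "move_arm", "kwargs": {"commands": [[[0.04, 0, -0.035], 0, -1], [[0, 0, 0], 0, -1]]}}

```text
t: 16.83
eef_pos: [539.3, -137.1, 355.5]
tcp_rot: [-3.141, 0.003, -3.115]
ft_force: [5.4, 0.8, 6.3]
opening: 0.498
grip_force: 30.0
```

Emit:
{"fn": "move_arm", "kwargs": {"commands": [[[0.035, 0, -0.035], 0, -1], [[0, 0, 0], 0, -1]]}}

```text
t: 17.0
eef_pos: [540.3, -137.1, 354.4]
tcp_rot: [-3.141, 0.003, -3.115]
ft_force: [3.8, 2.4, 5.5]
opening: 0.5
grip_force: 30.0
```

Emit:
{"fn": "move_arm", "kwargs": {"commands": [[[0.025, 0, -0.03], 0, -1], [[0, 0, 0], 0, -1]]}}

```text
t: 17.17
eef_pos: [541.0, -137.1, 353.6]
tcp_rot: [-3.141, 0.004, -3.115]
ft_force: [5.3, 1.5, 6.4]
opening: 0.5
grip_force: 30.0
```

Emit:
{"fn": "move_arm", "kwargs": {"commands": [[[0.021, 0, -0.026], 0, -1], [[0, 0, 0], 0, -1]]}}

```text
t: 17.33
eef_pos: [541.7, -137.0, 352.9]
tcp_rot: [-3.141, 0.004, -3.115]
ft_force: [4.4, 1.7, 6.8]
opening: 0.501
grip_force: 30.0
```

Emit:
{"fn": "move_arm", "kwargs": {"commands": [[[0.021, 0, -0.026], 0, -1], [[0, 0, 0], 0, -1]]}}

```text
t: 17.5
eef_pos: [542.2, -137.0, 352.6]
tcp_rot: [-3.14, 0.004, -3.115]
ft_force: [1.7, 3.1, 13.3]
opening: 0.5
grip_force: 30.0
```

Emit:
{"fn": "move_arm", "kwargs": {"commands": [[[0.03, 0, 0], 0, -1], [[0, 0, 0], 0, -1]]}}

```text
t: 17.67
eef_pos: [542.7, -137.0, 352.6]
tcp_rot: [-3.141, 0.002, -3.115]
ft_force: [-1.3, 2.9, 14.5]
opening: 0.497
grip_force: 30.0
```

Emit:
{"fn": "move_arm", "kwargs": {"commands": [[[0.03, 0, -0.01], 0, -1], [[0, 0, 0], 0, -1]]}}

```text
t: 17.83
eef_pos: [543.2, -137.0, 352.5]
tcp_rot: [-3.141, 0.001, -3.115]
ft_force: [-6.0, 2.7, 19.4]
opening: 0.497
grip_force: 30.0
```

Emit:
{"fn": "move_arm", "kwargs": {"commands": [[[0.02, 0, -0.004], 0, -1], [[0, 0, 0], 0, -1], [[0, 0, 0], 0, -1]]}}

```text
t: 18.08
eef_pos: [543.4, -137.0, 352.5]
tcp_rot: [-3.141, -0.0, -3.115]
ft_force: [-10.6, 2.0, 22.7]
opening: 0.499
grip_force: 30.0
```

```bash
python3 - <<'E'
from h import *
st=env.state();f=st['ft_force'];print(f,-f[0]*.643+f[2]*.766,f[0]*.766+f[2]*.643,st['moment'],st['eef_pos'])
s=read_camera('side')
r=cut_out('cutter',s)
for q in r:
    ys,xs=np.where(q['region']);print(q['confidence'],np.round(q['at']),len(xs),xs.min(),xs.max(),ys.min(),ys.max())
# predicted silhouette boxes of cutter if seated / on keys
c,sn=np.cos(.698),np.sin(.698)
for off in(0,6):
    a=np.linspace(0,6.28,60)
    Q=np.vstack([np.c_[24*np.cos(a),24*np.sin(a),0*a+h] for h in(off,off+40)])@np.array([[c,0,-sn],[0,1,0],[sn,0,c]]).T+[558,-137,162.6]
    u=P(s,Q);print(off,u.min(0),u.max(0),u[60:].mean(0))
u=P(s,[[558-62*.643,-137,162.6+62*.766]]);
x,y=270,150;save('s8',s['image'][y-40:y+40,x-50:x+50],7.5)
E
```

```text
[-10.60248519   2.0495321   22.710073  ] 24.213313894614682 6.4810732894540966 [ 0.06974322  1.77335319 -0.01357123] [ 543.41588553 -137.00088345  352.50336438]
0.78 [266. 308.] 222 260 273 300 318
0.61 [315. 273.] 395 307 326 263 287
0.53 [267. 230.] 133 261 271 226 239
0 [275.4586342  141.07476024] [295.6361329  161.34349849] [289.86699862 147.16477352]
6 [276.75626655 139.84673717] [296.98831338 160.17380895] [291.2139193  145.94568101]
```

Emit:
{"fn": "move_arm", "kwargs": {"commands": [[[-0.01, 0, 0.002], 0, -1], [[0, 0, 0], 0, -1], [[0, 0, 0], 0, -1], [[0, 0, 0], 0, -1], [[0, 0, 0], 0, -1], [[0, 0, 0], 0, -1], [[0, 0, 0], 0, -1], [[0, 0, 0], 0, -1], [[0, 0, 0], 0, -1], [[0, 0, 0], 0, -1], [[0, 0, 0], 0, -1], [[0, 0, 0], 0, -1], [[0, 0, 0], 0, -1], [[0, 0, 0], 0, -1], [[0, 0, 0], 0, -1]]}}

```text
t: 19.43
eef_pos: [543.3, -137.0, 352.5]
tcp_rot: [-3.141, 0.0, -3.115]
ft_force: [-7.5, 2.0, 21.8]
opening: 0.499
grip_force: 30.0
```

Emit:
{"fn": "move_arm", "kwargs": {"commands": [[[0, 0, 0], 0, 0.3], [[0, 0, 0], 0, 0.4], [[0, 0, 0], 0, 0.4], [[0, 0, 0], 0, 0.4], [[0, 0, 0], 0, 0.4]]}}

```text
t: 19.85
eef_pos: [543.8, -137.1, 350.3]
tcp_rot: [3.141, -0.001, -3.115]
ft_force: [-0.2, 0.9, 0.4]
opening: 0.695
grip_force: 0.0
```

Emit:
{"fn": "move_arm", "kwargs": {"commands": [[[0, 0, 0.4], 0, 0.4], [[0, 0, 0.7], 0, 0.4], [[0, 0, 0.8], 0, 0.6], [[0.5, 0, 0.8], 0, 1], [[0.7, 0, 0], 0, 1], [[0.7, 0, 0], 0, 1], [[0, 0, 0], 0, 1], [[0, 0, 0], 0, 1]]}}

```text
t: 20.52
eef_pos: [601.1, -136.9, 430.8]
tcp_rot: [3.141, -0.001, -3.115]
ft_force: [-0.5, 0.2, -0.8]
opening: 0.994
grip_force: 0.0
```

```bash
python3 - <<'E'
from h import *
w=read_camera('wrist');s=read_camera('side')
q=P(w,[[545,-137,180]])[0];print(q,[(np.round(r['at']),r['confidence']) for r in search_frame('cutter',s)])
x,y=np.clip(q.astype(int),[50,50],[462,334])
a=cv2.resize(w['image'][y-50:y+50,x-50:x+50],(400,400),interpolation=cv2.INTER_CUBIC)
b=cv2.resize(s['image'][115:185,240:310],(400,400),interpolation=cv2.INTER_CUBIC)
save('s9',np.hstack([a,b])); np.save('w9.npy',[w,s],allow_pickle=True);print(x,y)
E
```

```text
[264.19992091 135.76581852] [(array([266., 188.]), 0.64), (array([264., 307.]), 0.6), (array([287., 151.]), 0.59), (array([315., 274.]), 0.59), (array([270., 230.]), 0.43)]
264 135
```

View pics/s9.png

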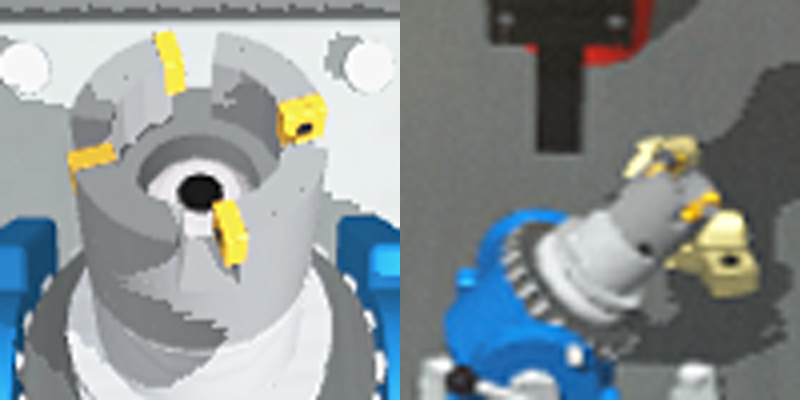

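```bash
python3 - <<'E'
from h import *
w,s=np.load('w9.npy',allow_pickle=True)
c,sn=np.cos(.698),np.sin(.698)
M=cv2.Rodrigues(np.array([0,0,.025]))[0]@np.array([[c,0,-sn],[0,1,0],[sn,0,c]])
f=lambda Q:(P(w,np.array(Q,float)@M.T+[557.8,-137,162.6])-[214,85])*4
print('tip',f([[0,0,22]]))
a=np.linspace(0,6.28,200)
for o in(0,3,6):
    u=f(np.c_[24*np.cos(a),24*np.sin(a),0*a+40+o]); print(o,'rim min',u.min(0),'max',u.max(0),'mean',u.mean(0))
    v=f(np.c_[12*np.cos(a),12*np.sin(a),0*a+24+o]); print('  bore edge',v.min(0),v.max(0))
E
```

```text
tip [[199.17448827 195.89427041]]
0 rim min [68.68645256 36.30644983] max [331.24291771 250.7860321 ] mean [199.96040649 141.58214301]
  bore edge [137.89859797 139.86163514] [260.61548605 242.21734629]
3 rim min [67.105851   25.06974305] max [333.1088072  241.40250866] mean [200.1028891  131.22278691]
  bore edge [137.2716808 130.3453189] [261.4912341  233.56033315]
6 rim min [65.48320078 13.5482403 ] max [335.02433344 231.75773434] mean [200.24916281 120.58876683]
  bore edge [136.62922001 120.59823476] [262.38869493 224.68398187]
```

```bash
python3 -c "
from cell import env
print(env.job_done())"
```

```text
the job is handed in; nothing more can be done
None
```

The face mill is on the pilot, inserts outward, with its slot over the drive keys. I pressed it home with about 20 N for a little over a second, released it and handed the job in at about 21 s. A last wrist picture put its front rim within about 1 mm of where a fully seated cutter should be; I did not check flushness more finely than that.

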